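Open the shielded test box on its locking stay and load a hand instrument

TASK

The hand instrument lying on the bench is next for the shielded test box. Raise the lid of the box, which has a bow handle in front, then push the knee of the folding stay back past straight until it locks, so that the lid stays up by itself. After that lay the instrument in the foam nest inside the box, flat on its back with the screen up, and leave the lid up on its locked stay; do not shift the other things on the bench.

Things in the scene. Friction and masses are not known exactly. Their poses are not given: they have to be found in the camera images.
- test_box: Shielded test box, fixed to the bench: plain grey metal case 200 (x) x 180 (y) x 92 mm to the rim, walls 2.5 mm, open at the top under a hinged lid. Origin: centre of its underside, on the bench. Its x axis points from the front wall (bow handle, two coax sockets) to the hinge side, y to the left seen from the front, z up. Closed, the lid's top is 105 mm above the bench.
- lid_hinge (a point): Middle of the lid's hinge axis, which runs along the box's y; in the box frame at (100, 0, 93) mm.
- lid (a joint): Lid angle in rad about lid_hinge: 0 closed, 1.484 (85 degrees) when the stay is quite straight, which is as far as it goes. The lid (0.45 kg, 202 x 184 x 10 mm) rests on the stay's stiff knee: let go above about 1.25 rad it stays there for the moment, let go below about 1.15 rad it falls shut.
- handle_bar (a point): Centre of the bar of the bow handle on the lid's front edge: round steel bar 10 mm thick, 84 mm of straight bar along the box's y, in the plane of the lid. Closed, its centre is 43 mm in front of the lid's edge (38 mm clear between them) and 99 mm above the bench; it turns with the lid, 244 mm from lid_hinge and 6 mm above the hinge plane. Being round, it can turn between finger pads.
- stay_pivot (a point): Lower pivot of the folding stay, on the inside of the right wall; in the box frame at (-10, -76.5, 79) mm. The stay is two flat steel links, 12 mm wide: the lower 74 mm from here to the knee, the upper 126 mm from the knee to the lid. With the lid shut it lies folded inside the box.
- stay_knee (a point): Middle of the knuckle at the stay's knee: a round steel pin 15 mm thick and 21 mm long along the box's y. With the lid up it stands above the rim, toward the front of the line between the two pivots: at lid 1.344 rad it is at (-21, -72, 152) mm in the box frame, when straight at (22, -72, 146) mm, and when locked about 8 mm farther back. It is pushed along the box's +x (2 to 8 N); the lid rises with it for the last few degrees.
- stay_upper (a joint): Angle of the knee in rad: 0 folded (lid shut), 2.09 at lid 1.344 rad, 2.86 straight, 3.03 at its stop past straight. Past 2.95 it counts as locked: the lid's weight then presses it against the stop.
- nest (a point): Centre of the pocket in the black foam nest on the box's floor, 9 mm above the foam (where the centre of the instrument lies when it is in place). In the box frame at (-18, 12, 38) mm, axes of the box. The pocket is 76 mm (x) by 128 mm (y) with edges 10 mm high; the edges along x = +-38 mm are cut away over the middle 70 mm, as room for fingers. The foam stands 29 mm above the bench.
- instrument_center (a point): Centre of the hand instrument, a flat dark block 113 mm long, 64 mm wide and 18 mm thick (about 0.16 kg), with a grey screen and four small keys on its face, loose on the bench on its back; 9 mm above what it lies on. Its y axis points along its length to the screen end, x across its width, z up out of the screen. In the nest either end may point to the left.
- solder_reel: Bystander, loose: blue spool of solder, 57 mm wide, 37 mm high. Origin: middle of its underside.
- wick_reel: Bystander, loose: small flat reel, 39 mm wide, 80 mm long with its tail, 10 mm high. Origin: middle of its underside.
- side_cutter: Bystander, loose: side cutter, 118 mm long, 12 mm high. Origin: middle of its underside.
- tape_roll: Bystander, loose: roll of tape, 58 mm wide, 19 mm high. Origin: middle of its underside.

How it is judged:
On the way:
1. the lid is up (over 1.43 rad) and the knee of the stay is pushed past straight (over 2.95 rad), before the instrument is laid in (value of joint lid above 1.43 rad and value of joint stay_upper above 2.95 rad), for 0.3 s.
At the end, for the whole second after the job is handed in: The lid is up (over 1.43 rad) with the stay's knee locked past straight (over 2.95 rad); the instrument lies still in the nest's pocket, screen up and flat, its centre within 10 mm (x), 11 mm (y) and 5 mm (z) of the nest point and its length within 8 degrees of the nest's (all of step 1 and x of instrument_center in the frame of nest between -0.01 and 0.01 m and y of instrument_center in the frame of nest between -0.011 and 0.011 m and z of instrument_center in the frame of nest between -0.005 and 0.005 m and angle between instrument_center's own z axis and vertical below 0.1 rad and angle between the y axis of instrument_center and the y axis of nest, either way round below 0.14 rad and velocity of joint lid between -0.05 and 0.05 rad/s); the robot touches nothing.
It fails at once if a bystander is shifted by more than 30 mm (distance of any of solder_reel, wick_reel, side_cutter, tape_roll from where it was at the start of the episode above 0.03 m).
It also fails if it takes over 69 s, if anything falls off the work surface, if the arm or the gripper's body presses on something with over 40 N, if the wrist force passes 120 N, or if a joint passes its speed limit or range.

ROBOT

A 6-joint arm with a two-finger parallel gripper is mounted at the origin on a cart in front of the work surface, level with it; the furniture and walls round the work are solid. World frame = base frame: x ahead of the robot, y to its left, z up, the work surface at z = 0. Lengths are in m, angles in rad, forces in N, time in s.
With the tool pointing down it reaches from about 0.35 to 0.775 m from the base axis. Payload 7.3 kg.
Tool frame: the origin (TCP) lies between the finger pads; the fingertips stand 17 mm ahead of it and the grasp point (between the pads) lies 2 mm behind it; z points along the fingers, y is the line along which they close (so a half turn about z gives the same grasp; the last joint's range is limited). The gripper opens to 92 mm and grips with 3 to 60 N. Pads are 19 mm wide; open, the fingers measure 130 mm over their backs; the gripper's body (75 mm by 190 mm) begins 47 mm behind the grasp point.
Start: joints at [-1.454, 0.342, 1.524, -0, 1.275, -0.146], TCP at [0.136, -0.507, 0.244] pointing down, gripper open.
Joint ranges: [-2.53, 2.53], [-0.77, 2.02], [0.04, 2.7], [-1, 4.14], [0.28, 2.66], [-3.11, 3.11]. Speed limits (rad/s): [2.57, 2.57, 3.14, 3.14, 3.14, 3.14].

INTERFACE

Orientations are given as [roll, pitch, yaw] about the fixed x, y, z axes, in that order (R = Rz(yaw) Ry(pitch) Rx(roll)).
In Python, from cell import robot, optics gives the robot as it stands.
- The arm moves only by the tool play_rows, never from a script. Its argument "rows" is a list of rows, each a list of 7 numbers: the shift along the tool's x, y, z in cm, then the turn, a rotation vector about the tool's x, y, z in rad, then the opening, from 0 (shut) to 1 (fully open). In form: [[tx, ty, tz, wx, wy, wz, grip], ...]. A call has 1 to 20 rows; each row is the pose to reach, as a shift and turn from the pose commanded when the call began, along the tool's axes at that moment; what a row does not reach only later rows make up. A row lasts 1/10 s, in which the tool goes at most 50 mm and 8.59 degrees, less where a joint would pass 70% of its speed; a pose out of reach is approached as far as the arm can. A call with a gripper value outside its range is refused whole. The fingers move at their own pace and stop on an object; "squeeze" is the grip in N (left out, the last holds). Time passes only in rows, so rows that repeat a pose let the fingers close. It gives the time, the measured TCP pose, the force, the opening and the grip force at its end, in the units of the state.
- robot.observe(): the state, without advancing time (a new reading comes with each control period).
- optics.read_camera(name): name is "scene" or "top" or "wrist"; returns (picture, depth): 384x512x3 uint8, red, green, blue; 384x512 float32, m along the optical axis (not along the pixel's ray), 0 where there is no reading.
- optics.camera_model(name): a dict with "fx", "fy", "cx", "cy" (pixels), "origin" and "rotation" of the camera in the world; the wrist camera has in their place "tool_from_camera" (4x4, takes a point from camera to tool coordinates, whose origin is the TCP and whose axes are the flange's). Camera axes: x right, y up, looking along -z (the intrinsics and any distortion apply to the point x, -y, -z); pixel columns grow to the right and rows downward; lengths in m; the calibration is good to about 2 mm. A picture is of the moment at which its call begins: read the wrist's pose just before it. camera_model takes no time and is no camera call.
- robot.hand_in(): hands the job in; it is judged then, once.
The state is a dict: "time": time; "qpos": joint angles; "qvel": joint speeds; "joint_efforts": joint torques, N m; "tool_pos": TCP position; "tool_rot": TCP orientation; "contact_force": force on the tool from outside, world axes, zero at the start; "torque": the same for the moment, N m; "opening": finger opening in m; "grip_force": force on a finger pad.
Only numpy, scipy, OpenCV 4.12 (cv2) and the standard library are available. Lean on these libraries where they do the work, as an engineer would, in place of code of your own. Each camera call takes 0.05 s, during which the arm holds its last target. There are 200 camera calls.

## Working session

There is one attempt and no reset: what is moved stays moved. The work goes in short steps, Python scripts to look and compute and a tool call to move; the robot and the scene stay as the last step left them, time stands still between calls to the robot, and variables do not carry over. Pictures are saved under pics/ and viewed, at most 10 in all, crops included, and the job is handed in when it is done.

Besides the shell and the picture viewer there is one more tool, called as name(argument=value, ...) on one line, values as JSON. play_rows: Moves the arm, as the interface text tells. Its arguments: {"type":"object","properties":{"rows":{"type":"array"},"squeeze":{"type":"number"}},"required":["rows"]}

```bash
mkdir -p pics; ls; cat > h.py <<'E'
import numpy as np, cv2
from scipy.spatial.transform import Rotation as R
from cell import robot, optics
def cam(n):
    m=optics.camera_model(n); 
    if n=='wrist':
        s=robot.observe(); T=np.eye(4); r=np.array(s['tool_rot'])
        T[:3,:3]=R.from_euler('xyz',r).as_matrix() if r.size==3 else r
        T[:3,3]=s['tool_pos']; T=T@np.array(m['tool_from_camera']); o,M=T[:3,3],T[:3,:3]
    else: o,M=np.array(m['origin']),np.array(m['rotation'])
    p,d=optics.read_camera(n)
    return m,o,M,p,d
def ray(m,o,M,u,v):
    c=np.array([(u-m['cx'])/m['fx'],-(v-m['cy'])/m['fy'],-1.]); return M@c
def onz(m,o,M,u,v,z):
    r=ray(m,o,M,u,v); return o+r*(z-o[2])/r[2]
def cloud(m,o,M,d):
    v,u=np.mgrid[:d.shape[0],:d.shape[1]]
    c=np.stack([(u-m['cx'])/m['fx'],-(v-m['cy'])/m['fy'],-np.ones(d.shape)],-1)*d[...,None]
    P=c@M.T+o; P[d==0]=np.nan; return P
E
python3 - <<'E'
from h import *
s=robot.observe();print({k:np.round(s[k],3) for k in s})
for n in('top','scene'):
    m,o,M,p,d=cam(n);print(n,{k:v for k,v in m.items()})
    cv2.imwrite(f'pics/{n}0.png',p[...,::-1]);np.savez(f'{n}0.npz',p=p,d=d,o=o,M=M)
print(optics.camera_model('wrist'))
E
```

```text
pics
{'time': np.float64(0.0), 'qpos': array([-1.454,  0.343,  1.525,  0.   ,  1.275, -0.146]), 'qvel': array([-0.001,  0.   , -0.001,  0.   ,  0.   , -0.   ]), 'joint_efforts': array([ 1.0000e-03, -4.3125e+01, -2.4422e+01,  7.2000e-02,  5.6000e-02,
       -0.0000e+00]), 'tool_pos': array([ 0.136, -0.507,  0.243]), 'tool_rot': array([-3.14 , -0.   ,  0.263]), 'contact_force': array([0.116, 0.802, 1.048]), 'torque': array([-0.015,  0.01 , -0.023]), 'grip_force': np.float64(0.0), 'opening': np.float64(0.092)}
top {'fx': 488.1248322830042, 'fy': 488.1248322830042, 'cx': 248.64524039510866, 'cy': 186.75379720044427, 'origin': array([ 0.33265598, -0.09259771,  1.58295038]), 'rotation': array([ 0.09311651, -0.01871311, -1.59763771])}
scene {'fx': 373.39897644357654, 'fy': 373.39897644357654, 'cx': 251.73109689747275, 'cy': 192.79407176207394, 'origin': array([0.10532837, 0.5982235 , 0.78545739]), 'rotation': array([ 0.85896221, -0.01569894, -2.68404366])}
{'fx': 287.50494779417767, 'fy': 287.50494779417767, 'cx': 253.39148253975722, 'cy': 193.50895798653085, 'tool_from_camera': array([[-6.76393106e-04,  9.68699284e-01,  2.48236256e-01,
         6.84800461e-02],
       [ 9.99999254e-01,  4.02850237e-04,  1.15274001e-03,
         4.56419166e-04],
       [ 1.01665639e-03,  2.48236851e-01, -9.68698835e-01,
        -1.40508634e-01],
       [ 0.00000000e+00,  0.00000000e+00,  0.00000000e+00,
         1.00000000e+00]])}
```

```bash
sed -i "s/else: o,M=.*/else: o,M=np.array(m['origin']),R.from_euler('xyz',m['rotation']).as_matrix()/" h.py
```

```text
(no output)
```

View pics/top0.png

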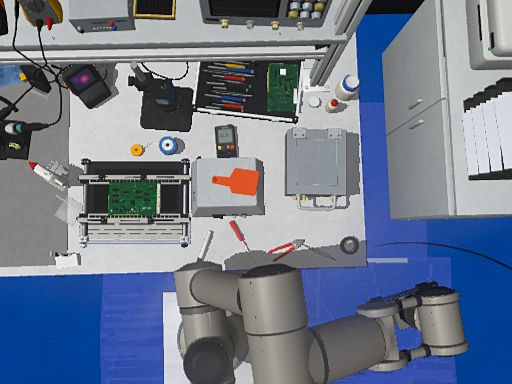

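View pics/scene0.png

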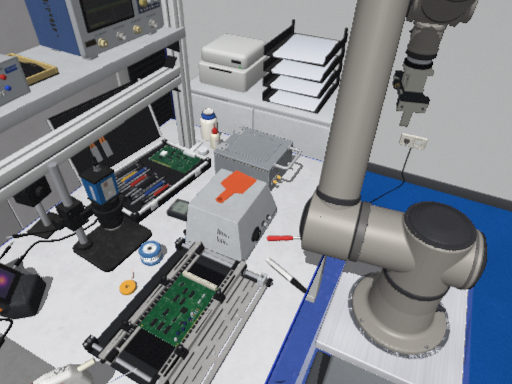

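Top view: test box at about (320,162), with its handle bar at the lower edge (about (326,207)). The instrument is at (227,141), behind a grey box with an orange tool on it. The tape roll is at (348,244) and the cutter at (285,247). Next I'll measure.

```bash
python3 - <<'E'
from h import *
m,o,M,p,d=cam('top')
P=cloud(m,o,M,d); np.save('Ptop.npy',P)
f=lambda u,v:np.round(P[v,u],3)
for n,u,v in [('tape',348,244),('cutter',285,247),('bench',270,120),('bar',326,208),('lid',320,160),('greybox',228,205),('orange',240,180),('inst',227,135),('shelf',200,58),('tray',200,110),('bottle',345,88),('pcb',282,85),('desk edge',348,35),('paste',332,104)]: print(n,f(u,v))
Z=P[...,2]; hgt=lambda m_,n:None
k=np.ones((3,3),np.uint8)
def rect(mask,z,n):
    mask=cv2.morphologyEx(mask.astype(np.uint8),cv2.MORPH_OPEN,k)
    c=max(cv2.findContours(mask,0,1)[0],key=cv2.contourArea)
    q=np.array([onz(m,o,M,u,v,z)[:2]*1000 for u,v in c[:,0]],np.float32)
    r=cv2.minAreaRect(q); print(n,r,cv2.boundingRect(c)); return c
roi=np.zeros(Z.shape,bool); roi[115:225,272:372]=1
rect(roi&(Z>.093)&(Z<.125),.105,'lid')
b=roi&(Z>.07)&(Z<.125); b[:200]=0
vs,us=np.nonzero(b); q=np.array([onz(m,o,M,u,v,.1)[:2] for u,v in zip(us,vs)]); print('bar px',us.min(),us.max(),vs.min(),vs.max(),q.min(0),q.max(0),np.nanmedian(Z[b]))
roi=np.zeros(Z.shape,bool); roi[118:158,205:245]=1
g=p.max(-1).astype(int); print(np.round(Z[118:160:6,205:246:5]*1000))
rect(roi&(Z>.011)&(Z<.03),.018,'inst z'); rect(roi&(g<110),.018,'inst dark')
roi=np.zeros(Z.shape,bool); roi[140:230,185:275]=1
rect(roi&(Z>.1),np.nanmedian(Z[195:215,200:260]),'greybox')
E
```

```text
tape [ 0.286 -0.443 -0.004]
cutter [ 0.282 -0.239 -0.005]
bench [ 0.699 -0.203  0.001]
bar [ 0.399 -0.358  0.103]
lid [ 0.547 -0.345  0.105]
greybox [ 0.414 -0.061  0.144]
orange [ 0.488 -0.098  0.138]
inst [ 0.649 -0.06   0.016]
shelf [0.81  0.003 0.285]
tray [0.729 0.025 0.036]
bottle [ 0.773 -0.434  0.098]
pcb [ 0.81  -0.244  0.023]
desk edge [ 0.808 -0.371  0.428]
paste [ 0.73  -0.396  0.07 ]
lid ((521.9598999023438, -333.529541015625), (181.6630859375, 251.0813751220703), 88.04281616210938) (287, 128, 60, 82)
bar px 297 335 200 209 [ 0.39582576 -0.38667886] [ 0.42611338 -0.2698696 ] 0.10301653221458928
[[-1.  1. -2. -4. -6.  4.  4. -2.  1.]
 [-0. -1. -5. -1. -4.  8.  4.  1.  2.]
 [ 5. -1. 21. 15. 24. 20. -5.  1. -2.]
 [ 2.  4. 15. 26. 18. 21. -4.  2.  4.]
 [-7.  0. -4. 21. 18. 18.  2.  1. -7.]
 [ 2.  3.  3. 22. 24. 26. 18. -3. -2.]
 [ 2. -6. -4. 25. 17. 13. 20.  1. -0.]]
inst z ((628.8370971679688, -52.660316467285156), (106.65272521972656, 63.47550582885742), 4.249312877655029) (215, 125, 22, 33)
inst dark ((589.9537963867188, -56.904945373535156), (28.28120994567871, 63.173362731933594), 3.4705300331115723) (217, 148, 20, 10)
greybox ((480.84564208984375, -57.57727813720703), (189.0146026611328, 156.24427795410156), 88.62854766845703) (195, 157, 64, 53)
```

```bash
python3 -c "
import cv2
a=cv2.imread('pics/top0.png');cv2.imwrite('pics/topc.png',cv2.resize(a[110:260,180:380],None,fx=4,fy=4,interpolation=2))"
```

```text
(no output)
```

View pics/topc.png

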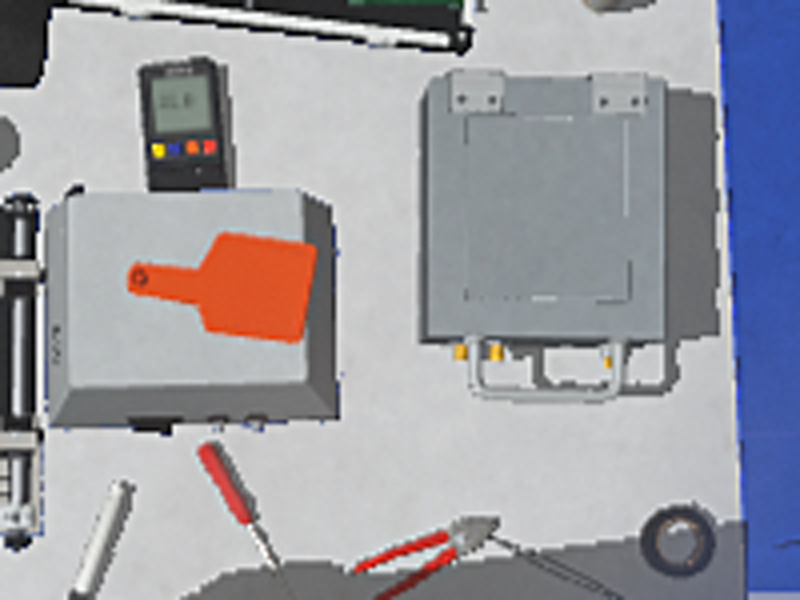

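Lid rectangle plus handle is 251 mm by 182 mm, against an expected 249 by 184. Box origin is at about (0.545, -0.333) and the instrument at about (0.626, -0.053), screen end far. Next I'll move to a hover above the handle for a closer wrist view.

play_rows(rows=[[32.7,-8.5,-5.6,0,0,-1.308,1],[32.7,-8.5,-5.6,0,0,-1.308,1],[32.7,-8.5,-5.6,0,0,-1.308,1],[32.7,-8.5,-5.6,0,0,-1.308,1],[32.7,-8.5,-5.6,0,0,-1.308,1],[32.7,-8.5,-5.6,0,0,-1.308,1],[32.7,-8.5,-5.6,0,0,-1.308,1],[32.7,-8.5,-5.6,0,0,-1.308,1],[32.7,-8.5,-5.6,0,0,-1.308,1],[32.7,-8.5,-5.6,0,0,-1.308,1],[32.7,-8.5,-5.6,0,0,-1.308,1],[32.7,-8.5,-5.6,0,0,-1.308,1],[32.7,-8.5,-5.6,0,0,-1.308,1],[32.7,-8.5,-5.6,0,0,-1.308,1]])

```text
time: 1.55
tool_pos: [0.4299, -0.3401, 0.2998]
tool_rot: [3.142, 0.0, 1.57]
contact_force: [0.7, 0.1, -0.2]
opening: 0.0917
grip_force: 0.0
```

```bash
cat >> h.py <<'E'
def go(p,rpy):
    "row (cm, rad) from the present tool pose to world pose p, rpy"
    s=robot.observe(); A=R.from_euler('xyz',s['tool_rot'])
    t=A.inv().apply(np.array(p)-s['tool_pos'])*100; w=(A.inv()*R.from_euler('xyz',rpy)).as_rotvec()
    print('row',np.round(t,2),np.round(w,3),'n>=',int(max(np.linalg.norm(t)/5,np.linalg.norm(w)/.15))+1)
def st():
    s=robot.observe(); print('t',round(float(s['time']),2),np.round(s['tool_pos'],4),np.round(s['tool_rot'],3),'F',np.round(s['contact_force'],1),'open',round(float(s['opening']),4),'grip',round(float(s['grip_force']),1),'q',np.round(s['qpos'],2))
E
python3 - <<'E'
from h import *
st()
m,o,M,p,d=cam('wrist'); P=cloud(m,o,M,d); np.savez('w1.npz',p=p,P=P,o=o,M=M)
cv2.imwrite('pics/w1.png',p[...,::-1])
Z=P[...,2]
B=(Z>.09)&(Z<.13)
print(B.sum(), P[B][:,:2].min(0),P[B][:,:2].max(0))
E
```

```text
t 1.55 [ 0.4299 -0.3401  0.2998] [3.142 0.    1.57 ] F [ 0.7  0.1 -0.2] open 0.0917 grip 0.0 q [-0.81  0.35  1.36 -0.    1.43 -0.81]
26954 [ 0.39463425 -0.42547616] [ 0.65061154 -0.14998358]
```

View pics/w1.png

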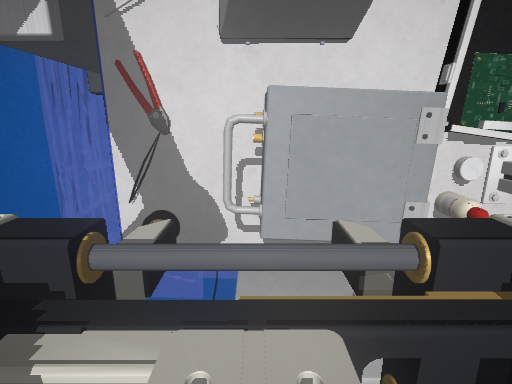

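The wrist view shows the closed lid, with its front edge from (266,86) to (263,238). The handle bar runs along x≈228 from row 122 to row 208, with the coax sockets behind it.

```bash
python3 - <<'E'
from h import *
z=np.load('w1.npz');p,P,o,M=z['p'],z['P'],z['o'],z['M'];m=optics.camera_model('wrist')
q=lambda u,v,h=.105:np.round(onz(m,o,M,u,v,h)[:2]*1000,1)
Z=P[...,2]; B=((Z>.085)&(Z<.125)).astype(np.uint8); B[214:]=0; B[:80]=0; B[:,:215]=0; B[:,445:]=0
L=cv2.morphologyEx(B,cv2.MORPH_OPEN,np.ones((15,15),np.uint8))
# front edge and left edge of lid
fe=np.array([q(np.nonzero(L[v])[0].min(),v) for v in range(110,210,4)]); le=np.array([q(u,np.nonzero(L[:,u])[0].min()) for u in range(285,400,5)])
for n,a in(('front',fe),('left',le)):
    vx,vy,x,y=cv2.fitLine(a.astype(np.float32),cv2.DIST_HUBER,0,.01,.01).ravel(); print(n,'dir deg',np.degrees(np.arctan2(vy,vx)),'pt',x,y)
# bar
bar=B.copy(); bar[:,240:]=0
rows=range(135,195,5); c=np.array([q(np.nonzero(bar[v])[0].mean(),v,.099) for v in rows if bar[v].any()]); vx,vy,x,y=cv2.fitLine(c.astype(np.float32),cv2.DIST_HUBER,0,.01,.01).ravel(); print('bar dir',np.degrees(np.arctan2(vy,vx)),x,y, 'width px',bar[160].sum(), 'Z',np.nanmedian(Z[bar>0]))
v=np.nonzero(bar.any(1))[0]; print('ends',v.min(),v.max(),q(228,v.min(),.099),q(228,v.max(),.099)); print('lid Z',np.nanmedian(Z[L>0]))
for c in[(266,86),(263,238),(447,92)]:print(c,q(*c))
E
```

```text
front dir deg -85.704735 pt 446.29684 -307.93326
left dir deg 0.7170304 pt 529.3 -242.24
bar dir 87.58237 400.81 -320.5 width px 7 Z 0.10265456844444332
ends 114 213 [ 403.  -266.8] [ 400.2 -385.8]
lid Z 0.1045386766417504
(266, 86) [ 446.  -237.4]
(263, 238) [ 443.8 -416.9]
(447, 92) [ 645.9 -244. ]
```

play_rows(rows=[[1.4,-2.8,7,0,0,0.03,0.33],[1.4,-2.8,13,0,0,0.03,0.33],[1.4,-2.8,13,0,0,0.03,0.33],[1.4,-2.8,13,0,0,0.03,0.33],[1.4,-2.8,13,0,0,0.03,0.33],[1.4,-2.8,13,0,0,0.03,0.33],[1.4,-2.8,13,0,0,0.03,0.33],[1.4,-2.8,17,0,0,0.03,0.33],[1.4,-2.8,20.2,0,0,0.03,0.33],[1.4,-2.8,20.2,0,0,0.03,0.33],[1.4,-2.8,20.2,0,0,0.03,0.33]], squeeze=20)

```text
time: 2.7
tool_pos: [0.4027, -0.3265, 0.0989]
tool_rot: [3.141, 0.001, 1.541]
contact_force: [0.1, -0.8, 0.6]
opening: 0.03
grip_force: 0.0
```

play_rows(rows=[[0,0,0,0,0,0,0.05],[0,0,0,0,0,0,0.05],[0,0,0,0,0,0,0.05],[0,0,0,0,0,0,0.05],[0,0,0,0,0,0,0.05],[0,0,0,0,0,0,0.05],[0,0,0,0,0,0,0.05]], squeeze=20)

```text
time: 3.4
tool_pos: [0.3986, -0.3266, 0.0993]
tool_rot: [-3.135, 0.001, 1.542]
contact_force: [-19.3, -3.0, 12.5]
opening: 0.009
grip_force: 20.0
```

```bash
python3 -c "
import numpy as np
for th in np.r_[np.linspace(.07,.7,10),np.linspace(.76,1.36,11)]:
  print(round(th,2),round(24.4*(np.cos(.0246)-np.cos(th+.0246))-.35,2),round(-24.4*(np.sin(th+.0246)-.0246),2))"
```

```text
0.07 -0.25 -1.7
0.14 -0.03 -3.4
0.21 0.31 -5.07
0.28 0.77 -6.72
0.35 1.33 -8.33
0.42 2.01 -9.89
0.49 2.8 -11.41
0.56 3.69 -12.87
0.63 4.69 -14.26
0.7 5.77 -15.57
0.76 6.78 -16.64
0.82 7.84 -17.64
0.88 8.96 -18.58
0.94 10.14 -19.45
1.0 11.37 -20.25
1.06 12.64 -20.97
1.12 13.96 -21.62
1.18 15.31 -22.18
1.24 16.69 -22.66
1.3 18.1 -23.06
1.36 19.53 -23.38
```

play_rows(rows=[[0,-0.35,0,0,0,0,0.05],[0,-0.3,-0.8,0,0,0,0.05],[0,-0.25,-1.7,0,0,0,0.05],[0,-0.15,-2.5,0,0,0,0.05],[0,0,-3.4,0,0,0,0.05],[0,0.3,-5.1,0,0,0,0.05],[0,0.8,-6.7,0,0,0,0.05],[0,1.3,-8.3,0,0,0,0.05],[0,2.0,-9.9,0,0,0,0.05],[0,2.8,-11.4,0,0,0,0.05],[0,2.8,-11.4,0,0,0,0.05]])

```text
time: 4.5
tool_pos: [0.4294, -0.3278, 0.2148]
tool_rot: [-3.14, 0.004, 1.541]
contact_force: [-9.0, -4.3, 3.4]
opening: 0.0093
grip_force: 20.0
```

play_rows(rows=[[0,0.9,-1.5,0,0,0,0.05],[0,1.9,-2.9,0,0,0,0.05],[0,3.0,-4.2,0,0,0,0.05],[0,4.0,-5.2,0,0,0,0.05],[0,5.0,-6.2,0,0,0,0.05],[0,6.2,-7.2,0,0,0,0.05],[0,7.3,-8.05,0,0,0,0.05],[0,8.6,-8.85,0,0,0,0.05],[0,9.8,-9.6,0,0,0,0.05],[0,11.2,-10.2,0,0,0,0.05],[0,12.5,-10.8,0,0,0,0.05],[0,13.9,-11.3,0,0,0,0.05],[0,15.3,-11.7,0,0,0,0.05],[0,16.7,-12.0,0,0,0,0.05],[0,16.7,-12.0,0,0,0,0.05],[0,16.7,-12.0,0,0,0,0.05],[0,16.7,-12.0,0,0,0,0.05]])

```text
time: 6.2
tool_pos: [0.597, -0.334, 0.335]
tool_rot: [3.137, 0.007, 1.539]
contact_force: [-1.3, -8.9, 5.9]
opening: 0.0094
grip_force: 20.0
```

```bash
python3 - <<'E'
from h import *
st()
m,o,M,p,d=cam('scene'); P=cloud(m,o,M,d);np.savez('s1.npz',p=p,P=P)
cv2.imwrite('pics/s1.png',cv2.resize(p[100:300,150:350,::-1],None,fx=3,fy=3))
E
```

```text
t 6.2 [ 0.597 -0.334  0.335] [3.137 0.007 1.539] F [-1.3 -8.9  5.9] open 0.0094 grip 20.0 q [-0.62  0.62  0.82 -0.    1.69 -0.59]
```

View pics/s1.png

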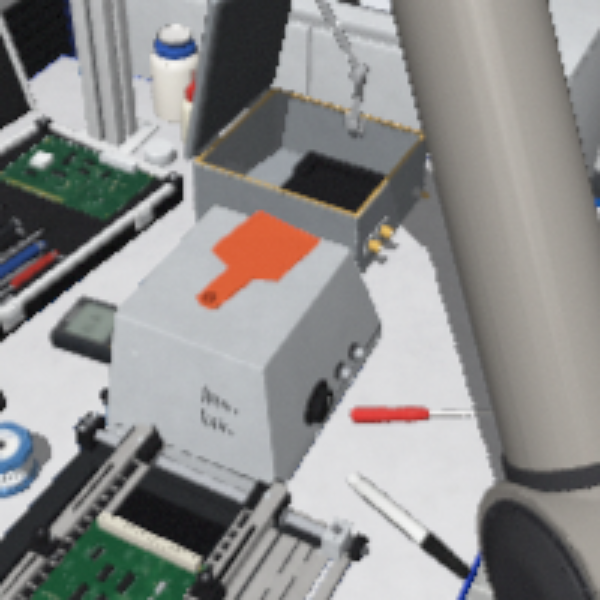

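The lid is up at about 1.35 rad and the stay's knee shows near full-frame pixel (269,125). I'll release it and back off.

play_rows(rows=[[0,0,0,0,0,0,0.33],[0,0,0,0,0,0,0.33],[0,0,0,0,0,0,0.33],[0,0,0,0,0,0,0.33],[0,0,-2,0,0,0,0.33],[0,0,-6,0,0,0,0.33],[0,0,-6.5,0,0,0,0.33],[0,-4,-6.5,0,0,0,0.2],[0,-8,-6.5,0,0,0,0],[0,-13,-6.5,0,0,0,0],[0,-13,-6.5,0,0,0,0]])

```text
time: 7.35
tool_pos: [0.4618, -0.3263, 0.3961]
tool_rot: [-3.137, -0.003, 1.538]
contact_force: [1.7, 0.8, 1.8]
opening: 0.0033
grip_force: 0.0
```

```bash
python3 - <<'E'
from h import *
st()
m,o,M,p,d=cam('scene'); P=cloud(m,o,M,d)
cv2.imwrite('pics/s2.png',cv2.resize(p[60:200,170:330,::-1],None,fx=4,fy=4))
print('knee',np.round(onz(m,o,M,269,125,.152),4),np.round(np.nanmedian(P[123:128,267:272].reshape(-1,3),0),3))
go([.465,-.401,.24],[np.pi,-.35,-.031])
E
```

```text
t 7.35 [ 0.4618 -0.3263  0.3961] [-3.137e+00 -3.000e-03  1.538e+00] F [1.7 0.8 1.8] open 0.0033 grip 0.0 q [-0.75  0.36  1.08 -0.    1.7  -0.72]
knee [ 0.5213 -0.3978  0.152 ] [ 0.52  -0.396  0.155]
row [-7.39  0.3  15.69] [-0.276  0.275  1.552] n>= 11
```

View pics/s2.png

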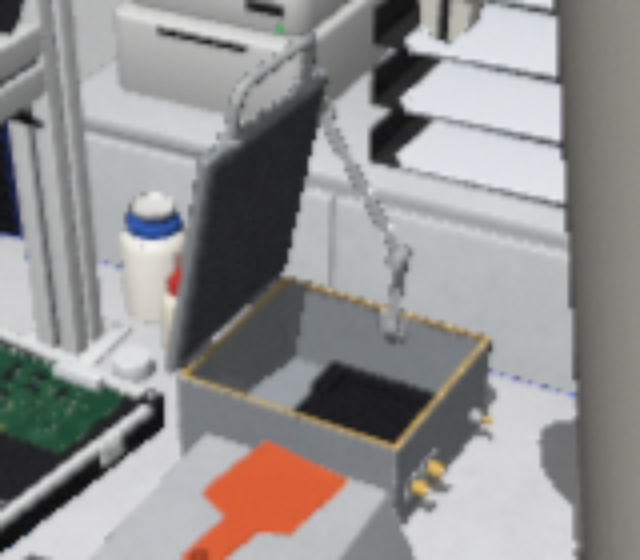

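The lid stays up by itself. The knee is at about (270,124) in the full frame, giving (0.521,-0.399,0.152), which agrees with the given geometry.

play_rows(rows=[[-7.3,-1.7,15.7,-0.276,0.275,1.552,0],[-7.3,-1.7,15.7,-0.276,0.275,1.552,0],[-7.3,-1.7,15.7,-0.276,0.275,1.552,0],[-7.3,-1.7,15.7,-0.276,0.275,1.552,0],[-7.3,-1.7,15.7,-0.276,0.275,1.552,0],[-7.3,-1.7,15.7,-0.276,0.275,1.552,0],[-7.3,-1.7,15.7,-0.276,0.275,1.552,0],[-7.3,-1.7,15.7,-0.276,0.275,1.552,0],[-7.3,-1.7,15.7,-0.276,0.275,1.552,0],[-7.3,-1.7,15.7,-0.276,0.275,1.552,0],[-7.3,-1.7,15.7,-0.276,0.275,1.552,0],[-7.3,-1.7,15.7,-0.276,0.275,1.552,0],[-7.3,-1.7,15.7,-0.276,0.275,1.552,0],[-7.3,-1.7,20,-0.276,0.275,1.552,0],[-7.3,-1.7,24.6,-0.276,0.275,1.552,0],[-7.3,-1.7,24.6,-0.276,0.275,1.552,0],[-7.3,-1.7,24.6,-0.276,0.275,1.552,0]])

```text
time: 9.1
tool_pos: [0.4485, -0.4007, 0.151]
tool_rot: [3.141, -0.351, -0.028]
contact_force: [-0.2, 0.1, 0.6]
opening: 0.0005
grip_force: 0.0
```

```bash
python3 - <<'E'
from h import *
st()
for x,z in((.495,.151),(.52,.15),(.55,.147),(.558,.146)): go([x,-.4+.0-(x-.5)*.031,z],[np.pi,-.35,-.031])
E
```

```text
t 9.1 [ 0.4485 -0.4007  0.151 ] [ 3.141 -0.351 -0.028] F [-0.2  0.1  0.6] open 0.0005 grip 0.0 q [-1.    0.46  1.67  0.39  0.84  0.36]
row [ 4.37 -0.21  1.6 ] [-0.001 -0.001  0.003] n>= 1
row [ 6.68 -0.2   2.56] [-0.001 -0.001  0.003] n>= 2
row [ 9.4  -0.19  3.87] [-0.001 -0.001  0.003] n>= 3
row [10.11 -0.19  4.24] [-0.001 -0.001  0.003] n>= 3
```

play_rows(rows=[[2,-0.1,0.7,0,0,0,0],[4.4,-0.2,1.6,0,0,0,0],[5,-0.2,1.9,0,0,0,0],[5.6,-0.2,2.1,0,0,0,0],[6.2,-0.2,2.35,0,0,0,0],[6.7,-0.2,2.55,0,0,0,0],[7.2,-0.2,2.8,0,0,0,0],[7.7,-0.2,3.05,0,0,0,0],[8.2,-0.2,3.3,0,0,0,0],[8.2,-0.2,3.3,0,0,0,0]])

```text
time: 10.1
tool_pos: [0.5367, -0.4008, 0.1475]
tool_rot: [3.141, -0.351, -0.028]
contact_force: [-0.7, 0.9, -0.6]
opening: 0.0006
grip_force: 0.3
```

```bash
python3 - <<'E'
from h import *
m,o,M,p,d=cam('scene')
cv2.imwrite('pics/s3.png',cv2.resize(p[60:200,170:330,::-1],None,fx=4,fy=4))
E
```

```text
(no output)
```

View pics/s3.png

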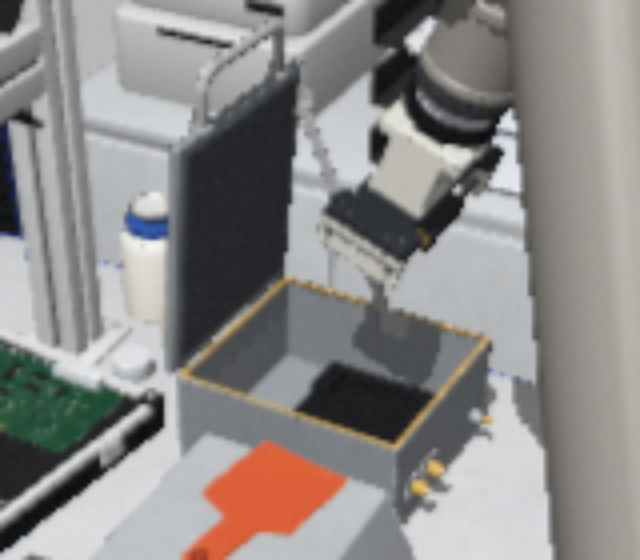

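The fingers sit at the knee and the lid has risen; its top moved from (320,80) to (295,70). I'll push on past straight to the stop.

play_rows(rows=[[0.5,0,0.2,0,0,0,0],[1,0,0.4,0,0,0,0],[1.4,0,0.6,0,0,0,0],[1.4,0,0.6,0,0,0,0],[1.4,0,0.6,0,0,0,0]])

```text
time: 10.65
tool_pos: [0.5477, -0.4008, 0.1461]
tool_rot: [-3.14, -0.343, -0.028]
contact_force: [-23.0, 3.8, 8.9]
opening: 0.0004
grip_force: 11.4
```

23 N against the push at the expected place means the stop is reached. I'll back off and go to hover over the instrument, with the wrist camera's view clear.

play_rows(rows=[[-3,0,-1,0,0,0,0],[-7,0,-3,0,0,0,0],[-8,0,-7,0,0,0,0],[-8,0,-12,0,0,0,0],[-8,0,-17,0,0,0,0.5],[-8,0,-20,0,0,0,1],[-8,0,-20,0,0,0,1]])

```text
time: 11.35
tool_pos: [0.4081, -0.399, 0.3132]
tool_rot: [3.131, -0.357, -0.027]
contact_force: [0.5, -0.8, 0.1]
opening: 0.0196
grip_force: 0.0
```

```bash
python3 - <<'E'
from h import *
st()
m,o,M,p,d=cam('scene')
cv2.imwrite('pics/s4.png',cv2.resize(p[60:200,170:330,::-1],None,fx=4,fy=4))
go([.60,-.055,.33],[np.pi,0,.07])
E
```

```text
t 11.35 [ 0.4081 -0.399   0.3132] [ 3.131 -0.357 -0.027] F [ 0.5 -0.8  0.1] open 0.0196 grip 0.0 q [-1.07  0.25  1.51  0.32  1.2   0.44]
row [ 17.79 -34.86   4.25] [ 0.024 -0.354 -0.098] n>= 8
```

View pics/s4.png

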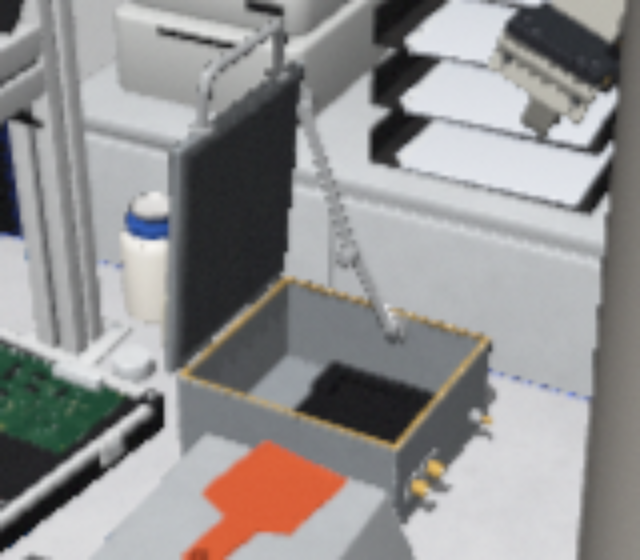

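The knee at (346,256) now lies behind the line between the pivots (396,328) and (303,90), so it is locked past straight. On to the instrument.

play_rows(rows=[[17.8,-34.9,4.2,0.024,-0.354,-0.098,1],[17.8,-34.9,4.2,0.024,-0.354,-0.098,1],[17.8,-34.9,4.2,0.024,-0.354,-0.098,1],[17.8,-34.9,4.2,0.024,-0.354,-0.098,1],[17.8,-34.9,4.2,0.024,-0.354,-0.098,1],[17.8,-34.9,4.2,0.024,-0.354,-0.098,1],[17.8,-34.9,4.2,0.024,-0.354,-0.098,1],[17.8,-34.9,4.2,0.024,-0.354,-0.098,1],[17.8,-34.9,4.2,0.024,-0.354,-0.098,1],[17.8,-34.9,4.2,0.024,-0.354,-0.098,1],[17.8,-34.9,4.2,0.024,-0.354,-0.098,1],[17.8,-34.9,4.2,0.024,-0.354,-0.098,1]])

```text
time: 12.6
tool_pos: [0.5989, -0.0547, 0.3284]
tool_rot: [-3.136, 0.004, 0.069]
contact_force: [-0.0, -0.2, -0.0]
opening: 0.0919
grip_force: 0.0
```

```bash
python3 - <<'E'
from h import *
st()
m,o,M,p,d=cam('wrist'); P=cloud(m,o,M,d); np.savez('w2.npz',p=p,P=P,o=o,M=M)
cv2.imwrite('pics/w2.png',p[...,::-1])
E
```

```text
t 12.6 [ 0.5989 -0.0547  0.3284] [-3.136  0.004  0.069] F [-0.  -0.2 -0. ] open 0.0919 grip 0.0 q [-0.22  0.45  1.13  0.    1.57  1.28]
```

View pics/w2.png

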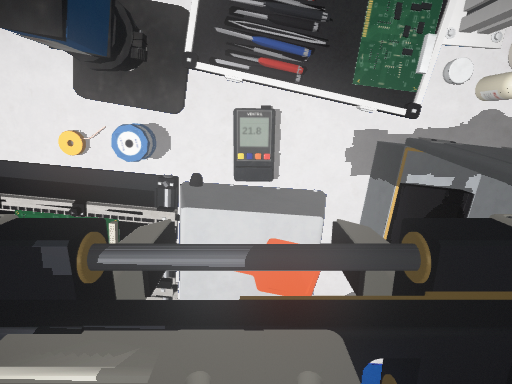

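The instrument is fully visible, from (234,108) to (275,181) with the screen end far. The grey box edge is just below it at row 182.

```bash
python3 - <<'E'
from h import *
z=np.load('w2.npz');p,P,o,M=z['p'],z['P'],z['o'],z['M'];m=optics.camera_model('wrist')
g=p.max(-1).astype(np.uint8); k=np.zeros(g.shape,np.uint8); k[104:186,222:285]=1
mask=((g<95)&(k>0)).astype(np.uint8)
mask=cv2.morphologyEx(mask,cv2.MORPH_CLOSE,np.ones((9,9),np.uint8)); mask=cv2.morphologyEx(mask,cv2.MORPH_OPEN,np.ones((13,13),np.uint8))
c=max(cv2.findContours(mask,0,1)[0],key=cv2.contourArea); print(cv2.boundingRect(c))
q=np.array([onz(m,o,M,u,v,.018)[:2]*1000 for u,v in c[:,0]],np.float32); print(cv2.minAreaRect(q),cv2.boxPoints(cv2.minAreaRect(q)))
for a in[(234,109),(275,109),(273,180),(234,180)]:print(a,onz(m,o,M,*a,.018)[:2])
B=P[...,2]>.1; B[:185]=0;B[230:]=0;B[:,:190]=0;B[:,320:]=0; print('grey rear x',np.nanpercentile(P[B][:,0],[50,95,99]),np.nanmedian(P[B][:,2]))
for v in range(178,206,4): print(v,np.round(P[v,250],3))
E
```

```text
(234, 158, 40, 23)
((590.3920288085938, -53.13033676147461), (35.24178695678711, 62.30403137207031), 4.0244140625) [[570.6283   -23.291798]
 [575.00085  -85.4422  ]
 [610.15576  -82.96887 ]
 [605.7832   -20.818474]]
(234, 109) [ 0.67961209 -0.01758256]
(275, 109) [ 0.6838392  -0.07913237]
(273, 180) [ 0.5750044  -0.08549333]
(234, 180) [ 0.57062399 -0.02323172]
grey rear x [0.55242246 0.55918065 0.55944155] 0.13445926572649247
178 [ 0.576 -0.049  0.02 ]
182 [ 0.565 -0.049 -0.001]
186 [ 0.561 -0.049  0.012]
190 [ 0.561 -0.05   0.038]
194 [ 0.56  -0.05   0.059]
198 [ 0.56  -0.051  0.081]
202 [ 0.559 -0.051  0.099]
```

```bash
python3 - <<'E'
from h import *
go([.627,-.0515,.10],[np.pi,0,.063]);go([.627,-.0515,.021],[np.pi,0,.063])
E
```

```text
row [ 2.9   0.   22.86] [-0.006  0.003  0.006] n>= 5
row [ 2.93  0.05 30.76] [-0.006  0.003  0.006] n>= 7
```

play_rows(rows=[[2.9,0,5,-0.006,0.003,0.006,1],[2.9,0,10,-0.006,0.003,0.006,1],[2.9,0,15,-0.006,0.003,0.006,1],[2.9,0,20,-0.006,0.003,0.006,1],[2.9,0,24,-0.006,0.003,0.006,1],[2.9,0,27,-0.006,0.003,0.006,1],[2.9,0,29,-0.006,0.003,0.006,1],[2.9,0,30.7,-0.006,0.003,0.006,1],[2.9,0,30.7,-0.006,0.003,0.006,1],[2.9,0,30.7,-0.006,0.003,0.006,1]])

```text
time: 13.65
tool_pos: [0.6272, -0.0505, 0.0222]
tool_rot: [3.141, -0.0, 0.064]
contact_force: [0.9, 0.2, 0.9]
opening: 0.0918
grip_force: 0.0
```

play_rows(rows=[[0,0,0,0,0,0,0.6],[0,0,0,0,0,0,0.6],[0,0,0,0,0,0,0.6],[0,0,0,0,0,0,0.6],[0,0,0,0,0,0,0.6],[0,0,0,0,0,0,0.6]], squeeze=25)

```text
time: 14.25
tool_pos: [0.6275, -0.0499, 0.0224]
tool_rot: [3.141, -0.001, 0.065]
contact_force: [-0.8, -0.9, 4.8]
opening: 0.0637
grip_force: 25.0
```

Gripped at 63.7 mm as expected. I'll lift, pull back over the grey box, then turn towards the test box.

play_rows(rows=[[0,0,-1,0,0,0,0.6],[0,0,-3,0,0,0,0.6],[0,0,-6,0,0,0,0.6],[0,0,-10,0,0,0,0.6],[0,0,-14,0,0,0,0.6],[0,0,-18,0,0,0,0.6],[0,0,-22,0,0,0,0.6],[-3,0,-23,0,0,0,0.6],[-7,0,-23,0,0,0,0.6],[-11,0,-23,0,0,0,0.6],[-14,0,-23,0,0,0,0.6],[-14,0,-23,0,0,0,0.6]])

```text
time: 15.45
tool_pos: [0.4838, -0.0582, 0.2522]
tool_rot: [-3.141, 0.002, 0.065]
contact_force: [-0.1, 0.4, -1.5]
opening: 0.0637
grip_force: 25.0
```

```bash
python3 - <<'E'
from h import *
st(); go([.483,-.317,.25],[np.pi,0,1.54])
E
```

```text
t 15.45 [ 0.4838 -0.0582  0.2522] [-3.141e+00  2.000e-03  6.500e-02] F [-0.1  0.4 -1.5] open 0.0637 grip 25.0 q [-0.28  0.27  1.61 -0.    1.27  1.23]
row [-1.75 25.82  0.21] [-0.002  0.002 -1.475] n>= 10
```

play_rows(rows=[[-0.2,3,0.2,0,0,-0.13,0.6],[-0.4,6,0.2,0,0,-0.26,0.6],[-0.6,9,0.2,0,0,-0.4,0.6],[-0.8,11,0.2,0,0,-0.53,0.6],[-1,14,0.2,0,0,-0.67,0.6],[-1.2,16,0.2,0,0,-0.8,0.6],[-1.3,19,0.2,0,0,-0.94,0.6],[-1.5,21,0.2,0,0,-1.07,0.6],[-1.6,23,0.2,0,0,-1.2,0.6],[-1.7,25,0.2,0,0,-1.34,0.6],[-1.7,25.8,0.2,0,0,-1.475,0.6],[-1.7,25.8,0.2,0,0,-1.475,0.6],[-1.7,25.8,0.2,0,0,-1.475,0.6],[-1.7,25.8,0.2,0,0,-1.475,0.6]])

```text
time: 16.85
tool_pos: [0.4875, -0.3166, 0.2499]
tool_rot: [3.142, -0.0, 1.538]
contact_force: [-0.0, 0.9, -1.7]
opening: 0.0637
grip_force: 25.0
```

```bash
python3 - <<'E'
from h import *
st()
m,o,M,p,d=cam('wrist'); P=cloud(m,o,M,d); np.savez('w3.npz',p=p,P=P,o=o,M=M)
cv2.imwrite('pics/w3.png',p[...,::-1])
E
```

```text
t 16.85 [ 0.4875 -0.3166  0.2499] [ 3.142 -0.     1.538] F [-0.   0.9 -1.7] open 0.0637 grip 25.0 q [-0.71  0.44  1.35  0.    1.35 -0.68]
```

View pics/w3.png

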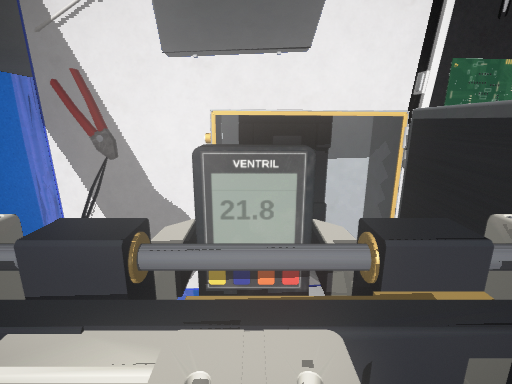

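The held instrument is centred between the fingers, with its screen end at row 147, columns 193–314. The box rim's gold line shows its left corners at (212,112) and (406,112). I'll measure from those.

```bash
python3 - <<'E'
from h import *
z=np.load('w3.npz');p,P,o,M=z['p'],z['P'],z['o'],z['M'];m=optics.camera_model('wrist')
hsv=cv2.cvtColor(p,cv2.COLOR_RGB2HSV); g=((hsv[...,0]>12)&(hsv[...,0]<32)&(hsv[...,1]>120)&(hsv[...,2]>110))
g[:105]=0; g[215:]=0
q=lambda u,v,h:onz(m,o,M,u,v,h)[:2]*1000
def line(pts,n):
    vx,vy,x,y=cv2.fitLine(np.array(pts,np.float32),cv2.DIST_HUBER,0,.01,.01).ravel(); print(n,len(pts),'deg',round(float(np.degrees(np.arctan2(vy,vx))),2),np.round([x,y],1))
L=[q(u,np.nonzero(g[105:125,u])[0].mean()+105,.092) for u in range(225,400) if g[105:125,u].any()]; line(L,'left rim')
F=[q(np.nonzero(g[v,209:220])[0].mean()+209,v,.092) for v in range(116,144) if g[v,209:220].any()]; line(F,'front rim')
B=[q(np.nonzero(g[v,385:415])[0].mean()+385,v,.092) for v in range(118,210) if g[v,385:415].any()]; line(B,'rear rim')
print('corners',q(212,112,.092),q(406,112,.092))
Z=P[...,2]; print('inst top z',np.nanmedian(Z[160:210,215:295]))
zt=.0225; h=.2499-.0224+.018
for c in[(193,150),(314,150),(202,147),(305,147),(253,147)]: print('inst',c,np.round(q(*c,h),1))
for r in(170,195): print([ (u,int(p[r,u].mean()),np.round(P[r,u],3).tolist()) for u in range(318,372,6)])
E
```

```text
left rim 72 deg -1.95 [ 607.8 -247.5]Traceback (most recent call last):
  File "<stdin>", line 9, in <module>
  File "<stdin>", line 7, in line
cv2.error: OpenCV(4.12.0) /io/opencv/modules/imgproc/src/linefit.cpp:618: error: (-215:Assertion failed) npoints2 >= 0 || npoints3 >= 0 in function 'fitLine'
```

```bash
python3 - <<'E'
from h import *
z=np.load('w3.npz');p,P,o,M=z['p'],z['P'],z['o'],z['M'];m=optics.camera_model('wrist')
q=lambda u,v,h:np.round(onz(m,o,M,u,v,h)[:2]*1000,1)
print('rim corners',q(212,112,.092),q(406,112,.092),'front rim',q(212,140,.092),'rear rim',q(398,200,.092))
h=.2499-.0224+.018
for c in[(193,155),(314,155),(253,147)]: print('inst',c,q(*c,h))
for v in(108,111,114,130,140): print(v,[tuple(p[v,u]) for u in range(206,222,2)])
for r in(170,195): print([ (u,int(p[r,u].mean()),np.round(P[r,u],3).tolist()) for u in range(318,372,6)])
E
```

```text
rim corners [ 450.6 -240.9] [ 644.3 -247.3] front rim [ 448.7 -268.4] rear rim [ 644.7 -338.6]
inst (193, 155) [ 460.7 -266. ]
inst (314, 155) [ 521.5 -268. ]
inst (253, 147) [ 491. -263.]
108 [(np.uint8(237), np.uint8(235), np.uint8(237)), (np.uint8(237), np.uint8(236), np.uint8(236)), (np.uint8(236), np.uint8(235), np.uint8(236)), (np.uint8(236), np.uint8(234), np.uint8(234)), (np.uint8(236), np.uint8(235), np.uint8(235)), (np.uint8(235), np.uint8(234), np.uint8(234)), (np.uint8(235), np.uint8(234), np.uint8(234)), (np.uint8(236), np.uint8(235), np.uint8(235))]
111 [(np.uint8(238), np.uint8(237), np.uint8(237)), (np.uint8(238), np.uint8(237), np.uint8(237)), (np.uint8(215), np.uint8(215), np.uint8(218)), (np.uint8(167), np.uint8(151), np.uint8(126)), (np.uint8(241), np.uint8(215), np.uint8(138)), (np.uint8(240), np.uint8(214), np.uint8(137)), (np.uint8(241), np.uint8(213), np.uint8(137)), (np.uint8(241), np.uint8(214), np.uint8(137))]
114 [(np.uint8(239), np.uint8(237), np.uint8(238)), (np.uint8(238), np.uint8(237), np.uint8(237)), (np.uint8(194), np.uint8(193), np.uint8(190)), (np
[... 924 characters left out ...]
), np.uint8(97)), (np.uint8(98), np.uint8(98), np.uint8(98))]
[(318, 58, [0.572, -0.314, 0.029]), (324, 58, [0.579, -0.315, 0.029]), (330, 184, [0.592, -0.318, 0.009]), (336, 184, [0.6, -0.319, 0.009]), (342, 186, [0.608, -0.319, 0.009]), (348, 187, [0.617, -0.319, 0.009]), (354, 186, [0.625, -0.32, 0.008]), (360, 185, [0.633, -0.32, 0.008]), (366, 183, [0.641, -0.32, 0.007])]
[(318, 60, [0.573, -0.347, 0.028]), (324, 74, [0.581, -0.348, 0.028]), (330, 183, [0.594, -0.353, 0.009]), (336, 182, [0.602, -0.353, 0.009]), (342, 184, [0.61, -0.354, 0.008]), (348, 185, [0.618, -0.354, 0.009]), (354, 183, [0.626, -0.354, 0.009]), (360, 182, [0.635, -0.355, 0.009]), (366, 91, [0.641, -0.354, 0.013])]
```

```bash
python3 - <<'E'
from h import *
r=[np.pi,0,1.539]
for a in([.488,-.3175,.125],[.5245,-.319,.108],[.5245,-.319,.053]): go(a,r)
E
```

```text
row [-0.09  0.05 12.5 ] [ 0.  0. -0.] n>= 3
row [-0.12  3.71 14.2 ] [ 0.  0. -0.] n>= 3
row [-0.12  3.71 19.7 ] [ 0.  0. -0.] n>= 5
```

play_rows(rows=[[-0.1,0,4,0,0,0,0.6],[-0.1,0,8,0,0,0,0.6],[-0.1,0,11,0,0,0,0.6],[-0.1,0,12.5,0,0,0,0.6],[-0.1,1,12.8,0,0,0,0.6],[-0.1,2.4,13.4,0,0,0,0.6],[-0.1,3.7,14.2,0,0,0,0.6],[-0.1,3.7,14.2,0,0,0,0.6],[-0.1,3.7,14.2,0,0,0,0.6],[-0.1,3.7,14.2,0,0,0,0.6],[-0.1,3.7,14.2,0,0,0,0.6]])

```text
time: 18.0
tool_pos: [0.524, -0.3196, 0.1084]
tool_rot: [3.141, 0.001, 1.54]
contact_force: [-0.1, -0.5, -1.2]
opening: 0.0635
grip_force: 25.0
```

play_rows(rows=[[0,0,1,0,0,0,0.6],[0,0,2,0,0,0,0.6],[0,0,3,0,0,0,0.6],[0,0,4,0,0,0,0.6],[0,0,4.6,0,0,0,0.6],[0,0,5.1,0,0,0,0.6],[0,0,5.4,0,0,0,0.6],[0,0,5.4,0,0,0,0.6],[0,0,5.4,0,0,0,0.6]])

```text
time: 18.9
tool_pos: [0.5244, -0.3196, 0.0542]
tool_rot: [3.141, 0.001, 1.54]
contact_force: [-0.0, 0.3, -2.4]
opening: 0.064
grip_force: 25.0
```

play_rows(rows=[[0,0,0.15,0,0,0,0.6],[0,0,0.3,0,0,0,0.6],[0,0,0.3,0,0,0,0.6],[0,0,0.3,0,0,0,0.6]])

```text
time: 19.3
tool_pos: [0.5244, -0.3197, 0.0514]
tool_rot: [3.141, 0.001, 1.54]
contact_force: [-1.0, 0.1, 3.0]
opening: 0.0634
grip_force: 25.0
```

Contact force turned positive at z=0.051, so the instrument is on the foam. I'll release it and leave the way I came in.

play_rows(rows=[[0,0,0,0,0,0,0.83],[0,0,0,0,0,0,0.83],[0,0,0,0,0,0,0.83],[0,0,0,0,0,0,0.83],[0,0,-1,0,0,0,0.83],[0,0,-3,0,0,0,0.83],[0,0,-6,0,0,0,0.83],[0,-2,-8,0,0,0,0.83],[0,-5,-11,0,0,0,0.83],[0,-8,-15,0,0,0,0.83],[0,-11,-20,0,0,0,0.83],[0,-11,-22,0,0,0,0.83],[0,-11,-22,0,0,0,0.83],[0,-11,-22,0,0,0,0.83]])

```text
time: 20.7
tool_pos: [0.4142, -0.3161, 0.2717]
tool_rot: [3.14, 0.001, 1.54]
contact_force: [-1.1, 0.3, -0.0]
opening: 0.0763
grip_force: 0.0
```

```bash
python3 - <<'E'
from h import *
st()
m,o,M,p,d=cam('wrist'); P=cloud(m,o,M,d); np.savez('w4.npz',p=p,P=P,o=o,M=M)
g=p.max(-1); Z=P[...,2]
O=np.array([.5425,-.3325,0]);y=-.032; Rb=R.from_euler('z',y).as_matrix()
Q=(P-O)@Rb*1000  # box frame
S=(Q[...,2]>40)&(Q[...,2]<56)&(abs(Q[...,0])<92)&(abs(Q[...,1])<82)
S=cv2.morphologyEx(S.astype(np.uint8),cv2.MORPH_OPEN,np.ones((7,7),np.uint8))
c=max(cv2.findContours(S,0,1)[0],key=cv2.contourArea)
q=np.array([(Rb.T@(onz(m,o,M,u,v,.047)-O))[:2]*1000 for u,v in c[:,0]],np.float32)
print('inst box frame',cv2.minAreaRect(q),'z',np.nanmedian(Q[...,2][S>0]),np.percentile(Q[...,2][S>0],[5,95]),cv2.boundingRect(c))
# tilt: plane fit
A=Q[S>0]; X=np.c_[A[:,:2],np.ones(len(A))]; print('slopes',np.linalg.lstsq(X,A[:,2],rcond=None)[0])
for n in('scene',):
    m,o,M,p2,d=cam(n); a=cv2.imread('pics/s4.png'); b=cv2.resize(p2[60:200,170:330,::-1],None,fx=4,fy=4)
    D=cv2.absdiff(a,b).max(-1); print('diff stay/lid region',D[40:330,290:420].mean(),D[20:360,170:300].mean())
E
```

```text
t 20.7 [ 0.4142 -0.3161  0.2717] [3.14e+00 1.00e-03 1.54e+00] F [-1.1  0.3 -0. ] open 0.0763 grip 0.0 q [-0.8   0.31  1.49 -0.    1.34 -0.77]
inst box frame ((-17.65835952758789, 10.510860443115234), (109.89067840576172, 64.28971099853516), 89.98860168457031) z 46.89994073221801 [45.26307002 48.85398287] (312, 131, 55, 85)
slopes [ 7.57102105e-03 -1.18318504e-02  4.72256983e+01]
diff stay/lid region 8.401458885941645 1.4529638009049775
```

```bash
python3 - <<'E'
from h import *
m,o,M,p2,d=cam('scene'); a=cv2.imread('pics/s4.png'); b=cv2.resize(p2[60:200,170:330,::-1],None,fx=4,fy=4)
D=cv2.absdiff(a,b).max(-1)
print(D[230:285,320:375].mean(), [[int(D[r:r+40,c:c+40].mean()) for c in range(290,420,40)] for r in range(40,330,40)])
print(cv2.matchTemplate(b[200:320,300:420],a[230:285,325:370],cv2.TM_CCOEFF_NORMED).max(), cv2.minMaxLoc(cv2.matchTemplate(b[200:320,300:420],a[230:285,325:370],cv2.TM_CCOEFF_NORMED))[3],'expect (25,30)')
E
```

```text
1.264793388429752 [[1, 9, 27, 74], [1, 16, 45, 156], [1, 2, 13, 101], [1, 1, 1, 86], [1, 1, 1, 21], [1, 1, 1, 1], [1, 1, 1, 1], [1, 1, 1, 1]]
0.99861985 (25, 30) expect (25,30)
```

The knee and lid haven't moved, and the instrument lies flat in the pocket. I'm handing in.

```bash
python3 -c "
from cell import robot
print(robot.hand_in())"
```

```text
the job is handed in; nothing more can be done
None
```

I handed the job in at about 21 s; the hand-in returned no verdict. In the last images the lid stands on its stay with the knee past straight, and the instrument lies flat, screen up, within about 2 mm of the nest point.

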